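# Click the shelf stop home beside the enamel bowl

### The arm

A 7-joint arm with a two-finger parallel gripper is mounted at the origin on the work surface. World frame = base frame: x ahead of the robot, y to its left, z up, the work surface at z = 0. Lengths are in mm, angles in degrees, forces in N, time in s.
With the tool pointing down it reaches from about 425 to 1025 mm from the base axis. Payload 9.4 kg.
Tool frame: the origin (TCP) lies on the centre line of the jaws, within the pads' length; the fingertips stand 19 mm ahead of it and the grasp point (between the pads) is the TCP (r.tip_reach is the distance from the TCP to the fingertips, in mm); z points along the fingers, y is the direction in which the jaws open and shut (so a half turn about z gives the same grasp; the last joint's range is limited). The gripper opens to 85 mm and grips with 20 to 120 N. Pads are 22 mm wide; open, the fingers measure 114 mm over their backs; the gripper's body (76 mm by 85 mm) begins 54 mm behind the grasp point. The pads swing forward as they close: fully open they stand 13 mm farther back than shut.
Start: joints at [70.892, 34.337, -0.143, 91.639, 0.103, 54.024, -4.572], TCP at [184.132, -701.227, 250.275] pointing down, gripper open.
Joint ranges: [-147.43, 147.43], [-19.82, 112.94], [-74.19, 73.91], [6.32, 146.72], [-59.91, 239.91], [6.04, 106.73], [-150.56, 150.56]. Speed limits (degrees/s): [127.2, 127.2, 172.46, 172.46, 180, 180, 180].

### API

Orientations are given as [roll, pitch, yaw] about the fixed x, y, z axes, in that order (R = Rz(yaw) Ry(pitch) Rx(roll)).
In Python, from workcell import r, vision gives the robot as it stands. The module is installed in compiled form; this text tells all that it offers.
- The arm moves only by the shell command python3 -m crank 'ROWS'. ROWS is JSON, a list of rows, each an object of numbers: "dx", "dy", "dz": the shift along the tool's x, y, z in mm; "twist": the turn about the tool's z in rad; "gripper": the opening, from 0 (shut) to 1 (fully open). A call has 1 to 5 rows; each row shifts and turns the commanded pose from where the row before left it, along the tool's axes as they then stand; what a row does not reach is not made up. A row lasts 1/10 s, in which the tool goes at most 50 mm and 8.59 degrees, less where a joint would pass 70% of its speed; a pose out of reach is approached as far as the arm can. A call is refused whole if a number of a shift passes 50 or a number of a turn 0.15, either way. A call with a gripper value outside its range is refused whole. The fingers move at their own pace and stop on an object; the grip force is fixed at half the most. Time passes only in rows, so rows that do not move let the fingers close. It gives the time, the measured TCP pose, the force and the opening at its end, in the units of the state.
- r.sense(): the state, without advancing time (a new reading comes with each control period).
- vision.camera(name): name is "side" or "top"; returns a dict with "pixels" (400x640x3 uint8, red, green, blue), "fx", "fy", "cx", "cy" (pixels), "k1" (the pictures are not rectified: a ray, as slopes to the right and down, at radius r is drawn at 1 + k1 r^2 times it, then the intrinsics apply), "world_to_cam" (4x4, takes a point from world to camera coordinates). Camera axes: x right, y down, z forward; pixel columns grow to the right and rows downward; lengths in mm; the calibration is good to about 2 mm. A picture is of the moment at which its call begins. There is no depth.
- r.close_job(): hands the job in, once; it reports no verdict.
Trained networks look in the newest picture that a camera, given by its name, has taken for a name from the list of things; names that differ only in an ending like _2 or _b are one class to them, and where a whole thing is asked for, a point or a joint stands for the part that bears it (a point fixed in the world has none). Each returns a list of dicts, best first, with "score" (0 to 1); they miss things now and then, are a little off and sometimes report something else, mostly with a low value. They report only what shows in the picture. A call takes as long as a camera call. They do not tell look-alikes from the thing itself.
- vision.search_frame(camera, query): "location" ([row, column] in pixels, amid what is visible of it).
- vision.outline_of(camera, query): "mask" (400x640 bool, what is visible of it) and "location" ([row, column] in pixels, amid what is visible of it).
The state is a dict: "clock": time; "joint_positions": joint angles; "joint_velocities": joint speeds; "tau": joint torques, N m; "position": TCP position; "tcp_rot": TCP orientation; "wrist_force": force on the tool from outside, world axes, zero at the start; "torque": the same for the moment, N m; "grip_width": finger opening in mm.
Only numpy, scipy, OpenCV 4.12 (cv2) and the standard library are available. Lean on these libraries where they do the work, as an engineer would, in place of code of your own. Each camera call takes 0.05 s, during which the arm holds its last target.

### The job

The bowl on the second-hand dealer's shelf board could slide off, so close it in: with your fingertips, push the sliding shelf stop along its rail towards the bowl until it clicks over the low ridge and drops into the notch of the catch plate, and leave it sitting there. Push steadily against the outer side of its upright plate only (no gripping, no knocking it along), do not force it on past the notch, and leave the bowl, the mug and the vase where they stand.

Things in the scene. Friction and masses are not known exactly. Their poses are not given: they have to be found in the camera images.
- stop (a joint): travel of the stop along the rail, m: 0 at the rail's right end (-y), growing along +y towards the bowl, rail's end 0.33. Friction about 1.5 N. The ball under it meets the low ridge 12 mm before the notch, climbs it at a push of 6 to 9 N, then the push dips as the ball drops in (about 1 mm of play); the high ridge beyond yields only at some 12 N or more
- stop_face (a point): a point on the flat outer face of the stop's upright steel plate, above the rail's centre line, 80 mm above the bench. +y: the way to push, along the rail, square to the face; +x along the plate, z up. Plate 7 mm thick, 170 wide (30 to +x, 140 to -x), 28 to 95 mm above the bench. Push with the last 25 mm of the fingers; lower down, gripper parts above the fingertips meet the plate first. stop_mid is 25 mm further in +y
- stop_mid (a point): middle of the stop's grey carriage (88 mm across the rail, 50 along it, 44 to 66 mm above the bench), 55 mm above the bench, axes as stop_face. A sprung ball sits under this point; the upright plate stands at the carriage's outer (-y) end
- stop_inner: the inner side of the stop, towards the bowl: the back of the upright plate and most of the carriage. It must not be touched by the fingers. Origin on the bench below stop_mid, same axes
- notch (a point): middle of the notch in the catch plate, a dark steel plate (76 mm across the rail, 40 along) clipped on the rail at a different place each time; 36 mm above the bench; +y along the rail, as for stop_face. The stop is home when stop_mid is level with it along the rail (stop_face 25 mm short). A low round ridge lies across the rail 6 mm before it, a high one 8 mm after it
- shelf_board: fixed wooden shelf board, 225 mm deep (x), 600 long (y), 22 thick, lying on the bench; origin under its centre. The rail, an aluminium bar 40 mm wide with its top 34 mm above the bench, runs along y, 60 mm to +x of the centre; a small steel block at each end, 56 mm high
- pot_c (a point): centre, half-way up, of a blue enamel bowl, 116 mm across and 85 mm high, standing loose on the board 50 to 70 mm (its near rim) beyond the notch. Not to be moved
- mug_c (a point): centre, half-way up, of a white mug, 76 mm across and 82 mm high, standing on the bench behind the board. Not to be moved
- vase_c (a point): centre, half-way up, of a white vase, 84 mm across and 100 mm high, standing on the bench behind the board. Not to be moved
Mind the look-alikes: they are no part of the job. What is meant by the part that bears pot_c is not brown, purple or red, and is the larger of those in its own colour.

How it is judged (in metres and radians):
On the way, in this order (a step that is already met when the one before it is completed fails the run):
1. the fingertips push the stop on its outer side, short of the notch (contact force between the fingers and stop_inner below 0.1 N and contact force between the fingers and anything else above 0.5 N and velocity of joint stop above 0.003 m/s and y of stop_mid in the frame of notch below -0.008 m), for 0.1 s.
2. the stop has dropped into the notch (y of stop_mid in the frame of notch between -0.003 and 0.003 m), for 0.2 s.
At the end, for the whole second after the job is handed in: The middle of the stop is within 3 mm of the notch along the rail and at rest; bowl, mug and vase are upright and within 20 mm of where they stood (all of step 2 and velocity of joint stop between -0.005 and 0.005 m/s and not (distance of any of pot_c, mug_c, vase_c from where it was at the start of the episode above 0.02 m) and angle between each of pot_c, mug_c, vase_c's own z axis and vertical below 0.15 rad); the robot touches nothing.
It fails at once if the stop is forced more than 12 mm past the notch (y of stop_mid in the frame of notch above 0.012 m).
It fails at once if the fingers touch the stop's inner side (gripping it or reaching behind it) (contact force between the fingers and stop_inner above 1 N).
It fails at once if the stop is knocked along at more than 0.35 m/s (velocity of joint stop above 0.35 m/s).
It fails at once if the bowl, the mug or the vase is moved by more than 20 mm, or lifted (distance of any of pot_c, mug_c, vase_c from where it was at the start of the episode above 0.02 m).
It also fails if it takes over 45 s, if anything falls off the work surface, if the arm or the gripper's body presses on something with over 40 N, if the wrist force passes 120 N, or if a joint passes its speed limit or range.

## Working session

There is one attempt and no reset: what is moved stays moved. The work goes in short steps, Python scripts to look and compute and a shell command to move; the robot and the scene stay as the last step left them, time stands still between calls to the robot, and variables do not carry over. Pictures are saved under pics/ and viewed, and the job is handed in when it is done.

```bash
mkdir -p pics; ls; python3 - <<'E'
from workcell import r, vision
import cv2
print(r.sense())
for n in("side","top"):
    c=vision.camera(n); cv2.imwrite(f"pics/{n}0.png",c["pixels"][:,:,::-1])
    print({k:v for k,v in c.items() if k!="pixels"})
    for q in("stop","notch","pot_c","mug_c","vase_c","shelf_board","stop_face","stop_mid","stop_inner"):
        try: print(n,q,[(d["location"],round(d["score"],2)) for d in vision.search_frame(n,q)])
        except Exception as e: print(n,q,e)
print(r.sense()["clock"])
E
```

```text
pics
{'clock': 0.0, 'joint_positions': array([70.8934395 , 34.38367227, -0.14695036, 91.6818401 ,  0.10360282,
       54.02442453, -4.57436757]), 'joint_velocities': array([0.01927731, 0.02820521, 0.09517755, 0.15607211, 0.02213084,
       0.04204903, 0.02213012]), 'tau': array([ 2.71917070e-04, -7.76470613e+01,  1.56477224e+00, -2.58005190e+01,
        1.22794742e-02,  8.99907318e-03, -2.98396094e-05]), 'position': array([ 184.00189145, -700.79146725,  249.42161367]), 'tcp_rot': array([-1.79910541e+02,  7.91921775e-03,  1.47144648e+01]), 'wrist_force': array([ 0.20238823,  0.12154349, -0.97113541]), 'torque': array([ 0.04681958, -0.00565391, -0.01933318]), 'grip_width': 85.45663306956456}
{'fx': 465.36524450101433, 'fy': 465.36524450101433, 'cx': 323.92785673465977, 'cy': 192.9051268602463, 'k1': -0.08299591591843679, 'world_to_cam': array([[ 9.90356890e-01, -1.37579656e-01, -1.62809575e-02,
        -4.91497181e+02],
       [-1.17953174e-01, -7.75711210e-01, -6.19967070e-01,
         1.79043491e+02],
       [ 7.26655349e-02,  6.15909049e-01, -7.84458898e-01,
         1.27145515e+03]
[... 796 characters left out ...]
37620e-01, -1.41492042e-04, -1.48331936e-01,
         5.04744002e+02],
       [ 1.48301329e-01, -2.12792146e-02, -9.88713260e-01,
         1.07378727e+03],
       [ 0.00000000e+00,  0.00000000e+00,  0.00000000e+00,
         1.00000000e+00]])}
top stop [([165.1, 398.3], 0.82)]
top notch [([181.2, 321.3], 0.95)]
top pot_c [([307.2, 179.6], 0.96), ([224.9, 287.0], 0.91), ([302.6, 256.6], 0.9), ([239.8, 192.8], 0.86), ([183.2, 200.4], 0.61)]
top mug_c [([118.8, 391.2], 0.62)]
top vase_c [([147.0, 279.7], 0.93)]
top shelf_board [([193.4, 364.0], 0.92), ([166.0, 401.0], 0.27)]
top stop_face [([172.5, 403.9], 0.85), ([194.0, 366.3], 0.47)]
top stop_mid []
top stop_inner [([169.7, 401.4], 0.81)]
1.0
```

View pics/side0.png

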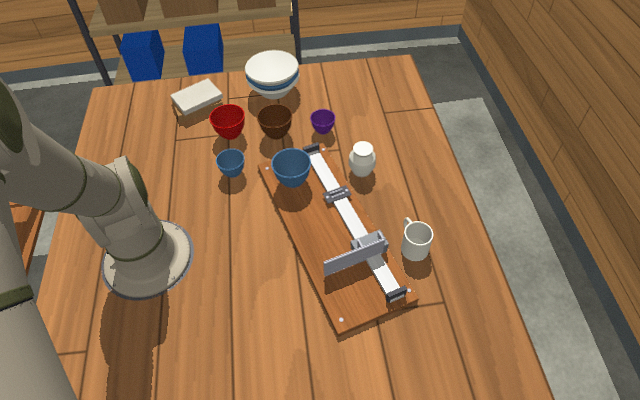

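View pics/top0.png

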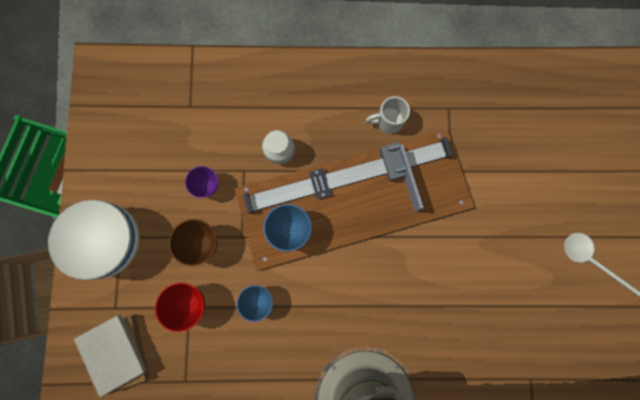

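The side view has the stop at about (col 360, row 250), the catch plate at (337,195), and the larger blue bowl at (292,168). The top view has the stop plate at (410,178), the catch plate at (320,183), the larger blue bowl at (287,228), the vase at (279,147) and the mug at (393,115).

Look-alikes for pot_c in the top view are the small blue bowl (255,303), red (180,307), brown (193,242), purple (202,182) and the white bowl (93,240). I choose the larger blue one at (287,228), which stands on the board. Next I'll take close crops and measure.

```bash
cat > h.py <<'E'
import numpy as np, cv2
def ray(c,row,col):
    u=np.array([(col-c["cx"])/c["fx"],(row-c["cy"])/c["fy"]]); p=u.copy()
    for _ in range(30): p=u/(1+c["k1"]*(p@p))
    T=c["world_to_cam"]; R=T[:3,:3]; o=-R.T@T[:3,3]
    return o,R.T@np.array([p[0],p[1],1.])
def atz(c,row,col,z):
    o,d=ray(c,row,col); return o+d*(z-o[2])/d[2]
def proj(c,P):
    q=c["world_to_cam"]@np.append(P,1); p=q[:2]/q[2]; p=p*(1+c["k1"]*(p@p))
    return np.array([p[0]*c["fx"]+c["cx"],p[1]*c["fy"]+c["cy"]])
E
python3 - <<'E'
from workcell import r, vision
from h import *
for n,(r0,r1,c0,c1) in {"side":(130,340,250,450),"top":(90,280,230,480)}.items():
    c=vision.camera(n)
    s=3
    im=cv2.resize(c["pixels"][r0:r1,c0:c1,::-1],None,fx=s,fy=s,interpolation=cv2.INTER_CUBIC)
    cv2.imwrite(f"pics/{n}_crop.png",im)
    for q,z in(("notch",36),("pot_c",42),("stop_face",62),("stop_inner",55),("shelf_board",22)):
        for d in vision.outline_of(n,q):
            if d["score"]<.5: continue
            m=d["mask"].astype(np.uint8); rows,cols=np.nonzero(m)
            cen=(rows.mean(),cols.mean())
            print(n,q,round(d["score"],2),np.round(cen,1),m.sum(),np.round(atz(c,*cen,z),0), "rect",np.round(cv2.minAreaRect(np.c_[cols,rows].astype(np.float32)),1) if 0 else cv2.boxPoints(cv2.minAreaRect(np.c_[cols,rows].astype(np.float32))).round(1).tolist())
E
```

```text
side notch 0.57 [193.4 336.5] 299 [550. 117.  36.] rect [[322.0, 192.0], [347.79998779296875, 183.39999389648438], [351.5, 194.5], [325.70001220703125, 203.10000610351562]]
side pot_c 0.96 [161.7 230.7] 550 [246. 284.  42.] rect [[217.0, 150.0], [244.0, 150.0], [244.0, 174.0], [217.0, 174.0]]
side pot_c 0.82 [165.9 290.6] 1268 [428. 238.  42.] rect [[271.0, 147.0], [310.0, 147.0], [310.0, 186.0], [271.0, 186.0]]
side pot_c 0.82 [120.3 275. ] 1010 [395. 449.  42.] rect [[257.0, 104.0], [292.0, 104.0], [292.0, 139.0], [257.0, 139.0]]
side pot_c 0.63 [120.8 227.8] 1019 [238. 472.  42.] rect [[203.5, 119.5], [228.0, 95.0], [253.5, 120.5], [229.0, 145.0]]
side pot_c 0.58 [120.7 322.1] 468 [549. 422.  42.] rect [[310.0, 110.0], [334.0, 110.0], [334.0, 133.0], [310.0, 133.0]]
side stop_face 0.85 [251.7 357.2] 1162 [ 570. -102.   62.] rect [[316.5, 255.5], [380.5, 228.10000610351562], [389.20001220703125, 248.5], [325.20001220703125, 275.8999938964844]]
side stop_inner 0.63 [239.4 366. ] 386 [601. -63.  55.] rect [[347.29998779296875, 240.8000030517578], [380.3999938964844, 227.3000030517578
[... 1004 characters left out ...]
ect [[169.0, 219.0], [215.0, 219.0], [215.0, 265.0], [169.0, 265.0]]
top stop_face 0.66 [169.5 400.1] 1173 [580. -94.  62.] rect [[377.20001220703125, 148.10000610351562], [401.8999938964844, 140.3000030517578], [423.20001220703125, 207.6999969482422], [398.5, 215.5]]
top stop_inner 0.58 [171.  399.8] 1026 [577. -94.  55.] rect [[378.20001220703125, 147.60000610351562], [399.79998779296875, 140.39999389648438], [422.70001220703125, 209.10000610351562], [401.1000061035156, 216.3000030517578]]
top shelf_board 0.97 [196.4 360.4] 16433 [515.   7.  22.] rect [[233.0, 188.39999389648438], [450.79998779296875, 126.69999694824219], [474.0, 208.39999389648438], [256.1000061035156, 270.1000061035156]]
```

View pics/side_crop.png

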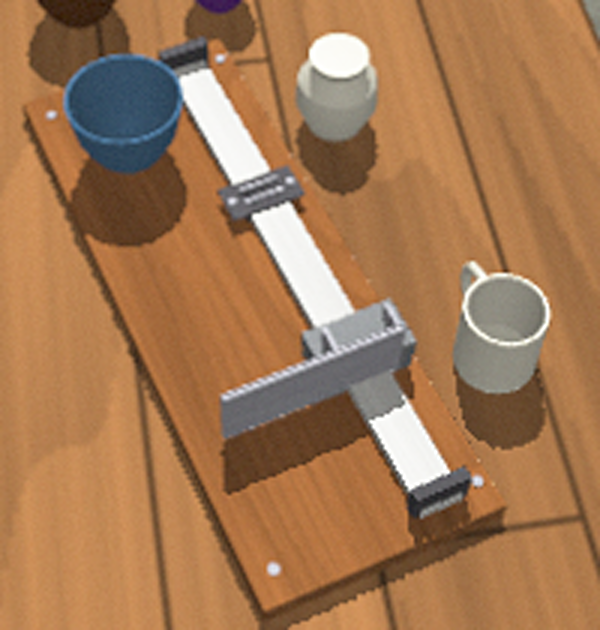

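View pics/top_crop.png

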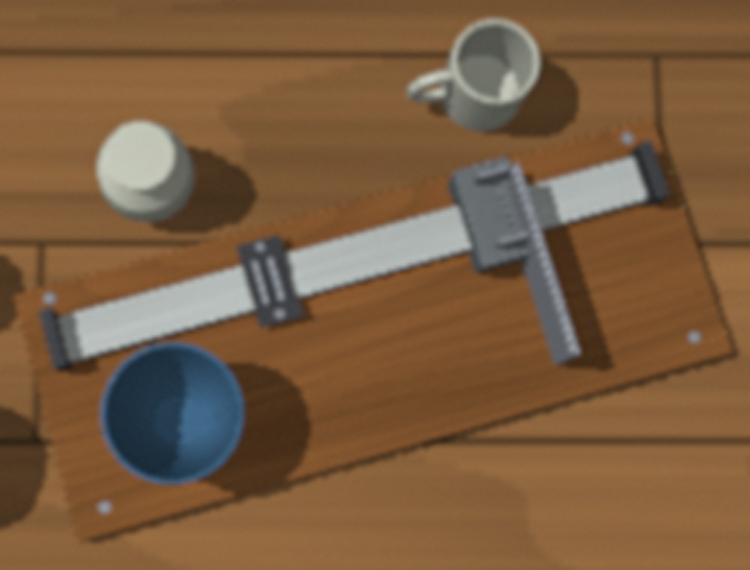

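```bash
python3 - <<'E'
from workcell import r, vision
from h import *
t=vision.camera("top"); s=vision.camera("side")
T=lambda x,y,z:atz(t,90+(y+.5)/3-.5,230+(x+.5)/3-.5,z)
S=lambda x,y,z:atz(s,130+(y+.5)/3-.5,250+(x+.5)/3-.5,z)
C=[T(20,293,22),T(90,540,22),T(735,352,22),T(658,125,22)]
print("corners",np.round(C,0).tolist())
a=C[3]-C[0];b=C[2]-C[1]
for v in(a,b): print(np.linalg.norm(v),np.degrees(np.arctan2(v[0],-v[1])))
org=sum(C)/4; print("org",org)
scr=[(627,138),(49,298),(105,507),(694,337)]
P=[T(*q,22) for q in scr];print("screws top",np.round(P,0).tolist())
Q=[S(*q,22) for q in [(477,481),(219,58),(51,114),(273,568)]];print("screws side",np.round(Q,0).tolist())
for PP in (P,Q):
    v=PP[0]-PP[1]; w=PP[3]-PP[2]; print([np.degrees(np.arctan2(v[0],-v[1])) for v in(v,w)], sum(PP)/4)
th=np.radians(15)
org=(sum(P)+sum(Q))/8
v=sum(PP[0]-PP[1]+PP[3]-PP[2] for PP in(P,Q)); th=np.arctan2(v[0],-v[1]); print("yaw",np.degrees(th))
ey=np.array([-np.sin(th),np.cos(th),0]); ex=np.array([np.cos(th),np.sin(th),0])
def L(p): d=p-org; return np.round([d@ex,d@ey,p[2]],1)
print("plate top T",L(T(515,167,95)),L(T(572,355,95)))
print("plate top side", L(S(222,395,95)),L(S(403,328,95)))
print("plate bottom side(28)",L(S(226,436,28)))
print("notch T low,high",L(T(273,278,37)),L(T(255,282,37)),"plate",L(T(270,280,36)))
print("notch S low,high",L(S(268,197,37)),L(S(259,184,37)),"plate",L(S(261,193,36)))
print("carriage top T far edge",L(T(470,218,66)), L(T(452,182,66)),L(T(477,268,66)))
print("blocks T",L(T(650,172,56)),L(T(56,338,56)))
E
```

```text
corners [[540.0, 336.0, 22.0], [324.0, 270.0, 22.0], [487.0, -297.0, 22.0], [695.0, -238.0, 22.0]]
594.7472674437374 15.1700637290268
589.8164459408048 16.039314418481474
org [511.32465744  17.91781848  22.        ]
screws top [[683.0, -209.0, 22.0], [535.0, 311.0, 22.0], [352.0, 258.0, 22.0], [500.0, -261.0, 22.0]]
screws side [[685.0, -209.0, 22.0], [536.0, 313.0, 22.0], [354.0, 260.0, 22.0], [502.0, -260.0, 22.0]]
[np.float64(15.88094501919862), np.float64(15.956574435561967)] [517.51113923  24.55284531  22.        ]
[np.float64(15.949728634834436), np.float64(15.88614142914597)] [519.1138097   25.84776327  22.        ]
yaw 15.918352997026043
plate top T [  80.1 -144.7   95. ] [ -85.9 -141.9   95. ]
plate top side [ -82.6 -143.9   95. ] [  84. -148.   95.]
plate bottom side(28) [ -81.3 -146.6   28. ]
notch T low,high [54.9 75.3 37. ] [55.8 91.5 37. ] plate [54.1 78.3 36. ]
notch S low,high [58.8 68.9 37. ] [57.6 87.1 37. ] plate [55.1 76.9 36. ]
carriage top T far edge [  53.7 -101.3   66. ] [ 88.6 -95.7  66. ] [ 10.  -94.1  66. ]
blocks T [  51.8 -267.8   56. ] [ 51.8 268.8  56. ]
```

The crops confirm the stop, the catch plate with its two ridges, and the large blue bowl. Board yaw is 15.9° in both cameras. The face is at local y ≈ -147 and the notch at ≈ +78, so the travel is about 200 mm. Next I'll compute the approach shifts.

```bash
cat >> h.py <<'E'
th=np.radians(15.92); org=np.array([518.3,25.2,0])
ey=np.array([-np.sin(th),np.cos(th),0]); ex=np.array([np.cos(th),np.sin(th),0])
def loc(p): d=np.asarray(p)-org; return np.round([d@ex,d@ey,p[2]],1)
def wor(x,y,z): return org+x*ex+y*ey+np.array([0,0,z])
from scipy.spatial.transform import Rotation
def tool(st,target): return Rotation.from_euler("xyz",st["tcp_rot"],degrees=True).inv().apply(target-st["position"])
E
python3 - <<'E'
from workcell import r
from h import *
st=r.sense(); print(st["clock"],r.tip_reach,loc(st["position"]))
print(wor(40,-190,250),tool(st,wor(40,-190,250)))
E
python3 -m crank '[{"twist":-0.021,"gripper":0},{"gripper":0}]'; python3 - <<'E'
from workcell import r
from h import *
st=r.sense(); print(st["clock"],r.tip_reach,tool(st,wor(40,-190,250)))
E
```

```text
1.7 19.0 [-520.6 -606.9  250.3]
[ 608.88185832 -146.5408715   250.        ] [ 5.51722251e+02 -4.28605052e+02  2.56483602e-01]
1.7 19.0 [ 5.51722251e+02 -4.28605052e+02  2.56483602e-01]schema error: expected keys dx, dy, dz, twist, gripper
```

```bash
python3 -m crank '[{"dx":0,"dy":0,"dz":0,"twist":-0.021,"gripper":0},{"dx":10,"dy":-8,"dz":0,"twist":0,"gripper":0},{"dx":25,"dy":-20,"dz":0,"twist":0,"gripper":0},{"dx":30,"dy":-23,"dz":0,"twist":0,"gripper":0},{"dx":30,"dy":-23,"dz":0,"twist":0,"gripper":0}]'; python3 - <<'E'
from workcell import r
from h import *
st=r.sense(); print(st["clock"],r.tip_reach,tool(st,wor(40,-190,250)),st["tcp_rot"],st["grip_width"])
E
```

```text
clock: 2.2
position: [256.2, -602.1, 250.2]
tcp_rot: [-180.0, -0.0, 15.9]
wrist_force: [1.4, -0.0, -0.7]
grip_width: 12.2
2.2 19.0 [ 4.64069619e+02 -3.41431111e+02  4.56606950e-01] [-1.79983723e+02 -2.15891901e-02  1.59113198e+01] 12.216515059141145
```

```bash
python3 -m crank '[{"dx":34,"dy":-25,"dz":0,"twist":0,"gripper":0},{"dx":34,"dy":-25,"dz":0,"twist":0,"gripper":0},{"dx":34,"dy":-25,"dz":0,"twist":0,"gripper":0},{"dx":34,"dy":-25,"dz":0,"twist":0,"gripper":0},{"dx":34,"dy":-25,"dz":0,"twist":0,"gripper":0}]'; python3 -m crank '[{"dx":34,"dy":-25,"dz":0,"twist":0,"gripper":0},{"dx":34,"dy":-25,"dz":0,"twist":0,"gripper":0},{"dx":34,"dy":-25,"dz":0,"twist":0,"gripper":0},{"dx":34,"dy":-25,"dz":0,"twist":0,"gripper":0},{"dx":34,"dy":-25,"dz":0,"twist":0,"gripper":0}]'; python3 - <<'E'
from workcell import r
from h import *
st=r.sense(); print(st["clock"],r.tip_reach,tool(st,wor(40,-190,250)),st["tcp_rot"],st["grip_width"])
E
```

```text
clock: 2.7
position: [385.5, -434.7, 250.5]
tcp_rot: [180.0, -0.0, 16.0]
wrist_force: [0.1, -0.1, -0.3]
grip_width: -0.1
clock: 3.2
position: [514.3, -267.9, 250.5]
tcp_rot: [-180.0, -0.0, 16.0]
wrist_force: [-0.1, -0.5, -0.5]
grip_width: 0.2
3.2 19.0 [124.27522678 -90.65683161   0.56111573] [-1.79998660e+02 -1.96595356e-02  1.59598534e+01] 0.15917942429576667
```

```bash
python3 -m crank '[{"dx":34,"dy":-25,"dz":0,"twist":0,"gripper":0},{"dx":34,"dy":-25,"dz":0,"twist":0,"gripper":0},{"dx":28,"dy":-20,"dz":0,"twist":0,"gripper":0},{"dx":14,"dy":-10,"dz":0,"twist":0,"gripper":0},{"dx":0,"dy":0,"dz":0,"twist":0,"gripper":0}]'; python3 - <<'E'
from workcell import r,vision
from h import *
st=r.sense(); print(st["clock"],tool(st,wor(40,-190,250)),loc(st["position"]))
for n in("side","top"): cv2.imwrite(f"pics/{n}1.png",vision.camera(n)["pixels"][:,:,::-1])
E
```

```text
clock: 3.7
position: [598.5, -160.1, 250.2]
tcp_rot: [-179.9, -0.0, 16.2]
wrist_force: [0.7, 0.3, -0.3]
grip_width: 0.0
3.7 [ 13.70156312 -10.13457805   0.18040072] [  26.3 -200.2  250.2]
```

View pics/side1.png

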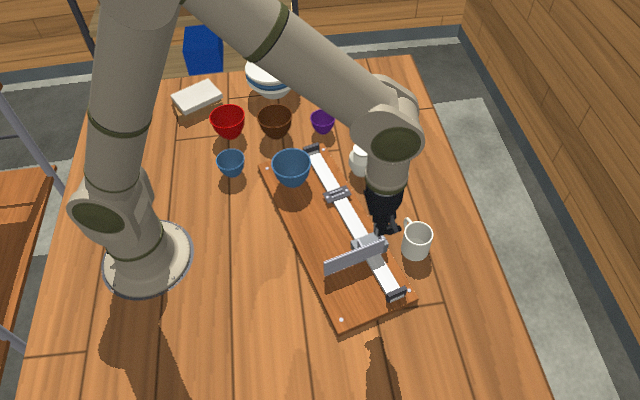

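View pics/top1.png

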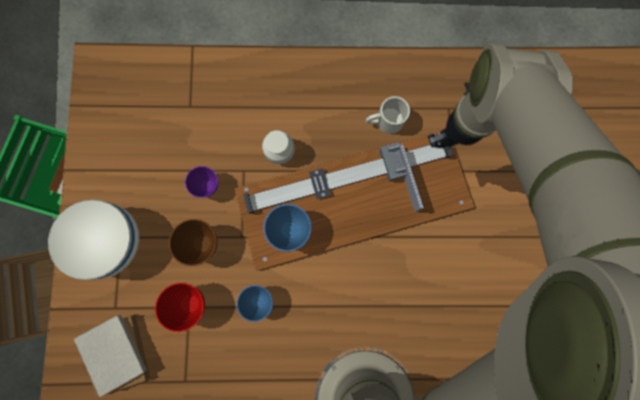

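The gripper's tip shows at about (385,233) in the side view and (435,138) in the top view, above the area outside the stop. I'll check those against the projected TCP.

```bash
python3 - <<'E'
from workcell import r,vision
from h import *
st=r.sense(); print(st["clock"],loc(st["position"]))
p=st["position"]
for n in("side","top"):
    c=vision.camera(n)
    im=c["pixels"][:,:,::-1].copy()
    q=[proj(c,p+[0,0,-dz]) for dz in (0,19,32)]
    print(n,np.round(q,1).tolist())
    x,y=map(int,q[1]); s=cv2.resize(im[y-40:y+30,x-50:x+50],None,fx=5,fy=5,interpolation=cv2.INTER_CUBIC)
    for k in q: cv2.circle(s,(int((k[0]-x+50)*5),int((k[1]-y+40)*5)),3,(0,0,255),-1)
    cv2.imwrite(f"pics/{n}2.png",s)
E
```

```text
3.8 [  23.4 -203.3  250.1]
side [[377.7, 229.8], [377.1, 234.5], [376.6, 237.7]]
top [[448.7, 142.9], [446.1, 145.3], [444.4, 146.9]]
```

View pics/side2.png

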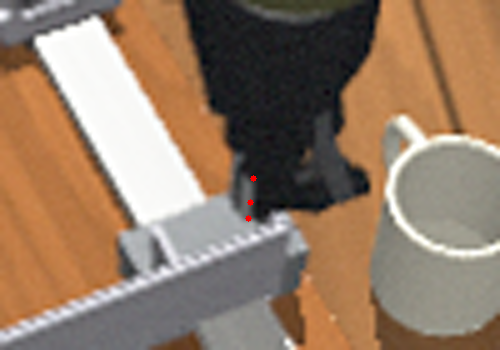

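View pics/top2.png

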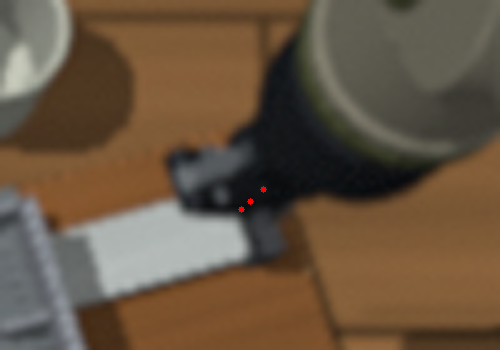

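```bash
python3 -m crank '[{"dx":0,"dy":0,"dz":0,"twist":0,"gripper":0},{"dx":0,"dy":0,"dz":0,"twist":0,"gripper":0}]'; python3 - <<'E'
from workcell import r,vision
from h import *
for i in range(2):
    st=r.sense(); print(st["clock"],loc(st["position"]),st["tcp_rot"],st["joint_positions"],st["grip_width"])
    c=vision.camera(("top","side")[i]); n=("top","side")[i]
    im=c["pixels"][:,:,::-1].copy()
    p=st["position"]
    q=[proj(c,p+[0,0,-dz]) for dz in (0,19,-100)]
    x,y=map(int,q[1]); s=cv2.resize(im[y-70:y+30,x-50:x+70],None,fx=5,fy=5,interpolation=cv2.INTER_CUBIC)
    s=np.clip(s.astype(float)*1.8,0,255).astype(np.uint8)
    for k in q: cv2.circle(s,(int((k[0]-x+50)*5),int((k[1]-y+70)*5)),3,(0,0,255),-1)
    cv2.imwrite(f"pics/{n}3.png",s)
E
```

```text
clock: 4.1
position: [596.8, -164.5, 250.4]
tcp_rot: [180.0, 0.0, 15.8]
wrist_force: [0.5, -0.6, 0.2]
grip_width: -0.1
4.1 [  23.5 -203.9  250.4] [1.79984332e+02 1.01553864e-02 1.58106771e+01] [ 12.19691642  27.01371525  -2.97519753 105.96898435   1.87051791
  47.06625752 -65.91790201] -0.08384487381147124
4.15 [  23.7 -203.7  250.4] [1.79990012e+02 6.27180839e-03 1.58333839e+01] [ 12.18546028  27.02091685  -2.9906158  105.96165269   1.87126571
  47.06565378 -65.92072413] 0.20847678677326306
```

View pics/side3.png

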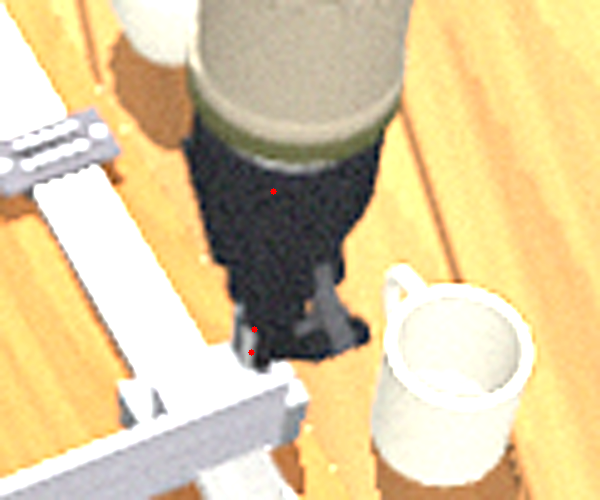

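View pics/top3.png

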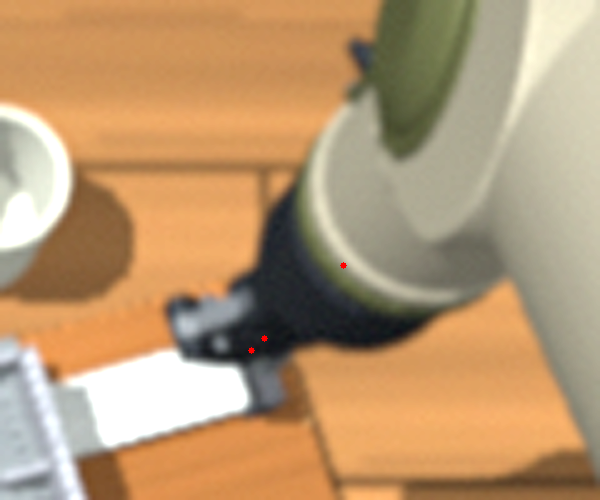

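The projection fits: the red dots fall on the fingertips, and the linkage knuckles bulge along the jaw direction. I'll turn the tool by 90° so the flat sides of the closed fingers do the pushing.

```bash
python3 -m crank '[{"dx":0,"dy":0,"dz":0,"twist":-0.14,"gripper":0},{"dx":0,"dy":0,"dz":0,"twist":-0.14,"gripper":0},{"dx":0,"dy":0,"dz":0,"twist":-0.14,"gripper":0},{"dx":0,"dy":0,"dz":0,"twist":-0.14,"gripper":0},{"dx":0,"dy":0,"dz":0,"twist":-0.14,"gripper":0}]'; python3 -m crank '[{"dx":0,"dy":0,"dz":0,"twist":-0.14,"gripper":0},{"dx":0,"dy":0,"dz":0,"twist":-0.14,"gripper":0},{"dx":0,"dy":0,"dz":0,"twist":-0.14,"gripper":0},{"dx":0,"dy":0,"dz":0,"twist":-0.14,"gripper":0},{"dx":0,"dy":0,"dz":0,"twist":-0.14,"gripper":0}]';python3 -m crank '[{"dx":0,"dy":0,"dz":0,"twist":-0.14,"gripper":0},{"dx":0,"dy":0,"dz":0,"twist":-0.033,"gripper":0},{"dx":0,"dy":0,"dz":0,"twist":0,"gripper":0}]'; python3 - <<'E'
from workcell import r
from h import *
st=r.sense(); print(st["clock"],loc(st["position"]),st["tcp_rot"],st["joint_positions"][6],tool(st,wor(40,-185,94)))
E
```

```text
clock: 4.7
position: [597.3, -163.5, 250.3]
tcp_rot: [180.0, 0.0, 56.3]
wrist_force: [1.6, -0.3, -0.4]
grip_width: -0.1
clock: 5.2
position: [597.3, -163.6, 250.3]
tcp_rot: [-180.0, 0.0, 96.4]
wrist_force: [0.5, -0.6, -0.0]
grip_width: -0.0
clock: 5.5
position: [597.3, -163.6, 250.2]
tcp_rot: [-180.0, -0.0, 105.9]
wrist_force: [0.2, 0.3, 0.2]
grip_width: 0.3
5.5 [  24.2 -203.3  250.2] [-1.79994296e+02 -1.37172930e-02  1.05885306e+02] 8.942195526161203 [ 18.22633751  15.84511949 156.17204278]
```

```bash
python3 -m crank '[{"dx":0,"dy":4,"dz":25,"twist":0,"gripper":0},{"dx":0,"dy":4,"dz":40,"twist":0,"gripper":0},{"dx":0,"dy":4,"dz":40,"twist":0,"gripper":0},{"dx":0,"dy":4,"dz":35,"twist":0,"gripper":0},{"dx":0,"dy":0,"dz":16,"twist":0,"gripper":0}]';python3 -m crank '[{"dx":0,"dy":0,"dz":0,"twist":0,"gripper":0},{"dx":0,"dy":0,"dz":0,"twist":0,"gripper":0}]'; python3 - <<'E'
from workcell import r,vision
from h import *
st=r.sense(); print(st["clock"],loc(st["position"]),st["wrist_force"])
for n in("side","top"):
    c=vision.camera(n); im=c["pixels"][:,:,::-1].copy(); q=proj(c,st["position"]+[0,0,-19]); x,y=map(int,q)
    s=cv2.resize(im[y-60:y+50,x-70:x+70],None,fx=5,fy=5,interpolation=cv2.INTER_CUBIC); s=np.clip(s*1.5,0,255).astype(np.uint8)
    cv2.circle(s,(350,300),3,(0,0,255),-1); cv2.imwrite(f"pics/{n}4.png",s)
E
```

```text
clock: 6.0
position: [611.9, -158.4, 91.3]
tcp_rot: [-179.8, -0.1, 105.9]
wrist_force: [-0.2, 0.5, 0.2]
grip_width: 0.1
clock: 6.2
position: [613.3, -158.8, 95.2]
tcp_rot: [180.0, 0.0, 106.0]
wrist_force: [0.6, 0.1, 0.8]
grip_width: 0.1
6.2 [  40.8 -203.    95.2] [0.58141605 0.10910948 0.8069597 ]
```

View pics/side4.png

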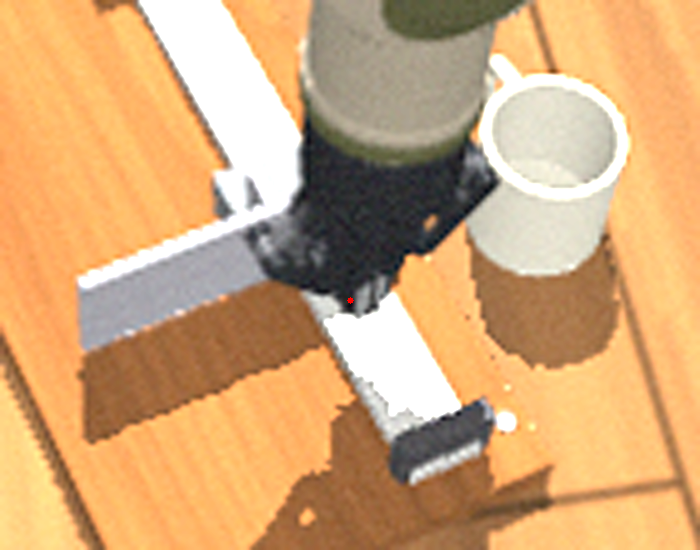

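View pics/top4.png

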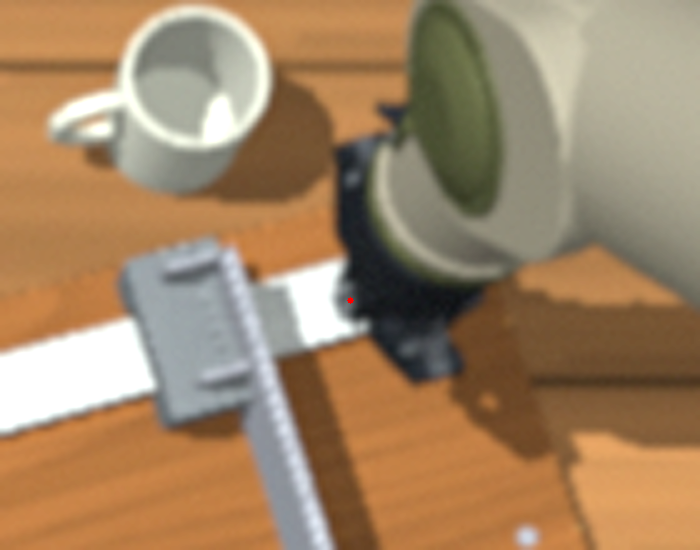

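```bash
python3 - <<'E'
from workcell import r,vision
from h import *
c=vision.camera("top")
for n,ro,co,z in(("mug top",110,396,82),("vase top",145,278,100),("bowl top",227,287,85),("mug handle",120,370,50)): print(n,loc(atz(c,ro,co,z)))
E
```

```text
mug top [ 177.  -163.1   82. ]
vase top [164.3 155.6 100. ]
bowl top [-39.4 189.   85. ]
mug handle [179.2 -97.   50. ]
```

```bash
python3 -m crank '[{"dx":10,"dy":0,"dz":3,"twist":0,"gripper":0},{"dx":12,"dy":0,"dz":0,"twist":0,"gripper":0},{"dx":8,"dy":0,"dz":0,"twist":0,"gripper":0},{"dx":5,"dy":0,"dz":0,"twist":0,"gripper":0},{"dx":3,"dy":0,"dz":0,"twist":0,"gripper":0}]';python3 -m crank '[{"dx":2,"dy":0,"dz":0,"twist":0,"gripper":0},{"dx":2,"dy":0,"dz":0,"twist":0,"gripper":0},{"dx":2,"dy":0,"dz":0,"twist":0,"gripper":0}]'; python3 - <<'E'
from workcell import r,vision
from h import *
st=r.sense(); print(st["clock"],loc(st["position"]),st["wrist_force"]@ey)
E
```

```text
clock: 6.85
position: [602.2, -121.3, 91.4]
tcp_rot: [180.0, -0.0, 106.1]
wrist_force: [-0.3, -0.3, 0.0]
grip_width: 0.1
clock: 7.15
position: [600.7, -116.9, 91.2]
tcp_rot: [-180.0, 0.0, 106.0]
wrist_force: [0.6, -0.9, -0.8]
grip_width: 0.1
7.15 [  40.3 -159.3   91.2] -1.0535632780472197
```

```bash
python3 -m crank '[{"dx":3,"dy":0,"dz":0,"twist":0,"gripper":0},{"dx":3,"dy":0,"dz":0,"twist":0,"gripper":0},{"dx":4,"dy":0,"dz":0,"twist":0,"gripper":0},{"dx":5,"dy":0,"dz":0,"twist":0,"gripper":0},{"dx":5,"dy":0,"dz":0,"twist":0,"gripper":0}]'; python3 -m crank '[{"dx":5,"dy":0,"dz":0,"twist":0,"gripper":0},{"dx":5,"dy":0,"dz":0,"twist":0,"gripper":0},{"dx":5,"dy":0,"dz":0,"twist":0,"gripper":0},{"dx":5,"dy":0,"dz":0,"twist":0,"gripper":0},{"dx":5,"dy":0,"dz":0,"twist":0,"gripper":0}]'; python3 - <<'E'
from workcell import r,vision
from h import *
st=r.sense(); print(st["clock"],loc(st["position"]),st["wrist_force"]@ey)
c=vision.camera("side"); im=c["pixels"][:,:,::-1].copy(); q=proj(c,st["position"]+[0,0,-19]); x,y=map(int,q)
s=cv2.resize(im[y-60:y+50,x-70:x+70],None,fx=5,fy=5,interpolation=cv2.INTER_CUBIC); s=np.clip(s*1.5,0,255).astype(np.uint8)
cv2.imwrite(f"pics/side5.png",s)
E
```

```text
clock: 7.65
position: [595.0, -96.9, 91.2]
tcp_rot: [-180.0, -0.0, 106.0]
wrist_force: [0.7, -1.4, -1.4]
grip_width: -0.2
clock: 8.15
position: [588.1, -72.9, 91.3]
tcp_rot: [-180.0, 0.0, 106.0]
wrist_force: [1.0, -1.4, -1.2]
grip_width: 0.0
8.15 [  40.2 -113.4   91.3] -1.5777518706258387
```

View pics/side5.png

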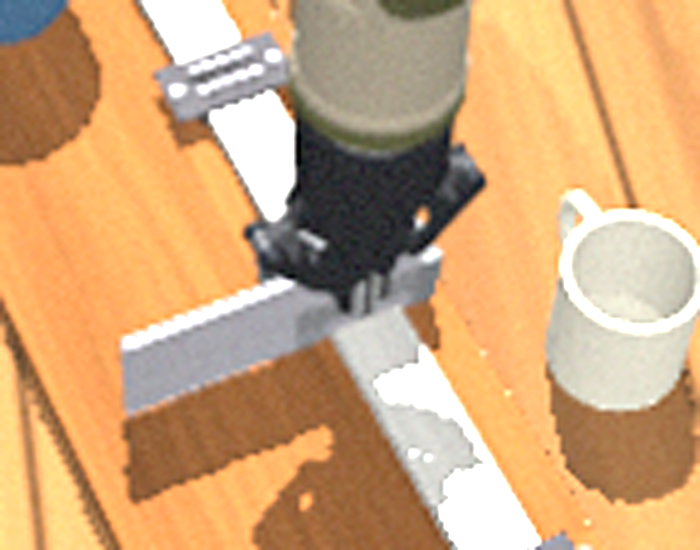

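The fingertips are on the plate's outer face, the stop is moving with them, and the force is about 1.6 N. I'll keep pushing.

```bash
python3 -m crank '[{"dx":5,"dy":0,"dz":0,"twist":0,"gripper":0},{"dx":6,"dy":0,"dz":0,"twist":0,"gripper":0},{"dx":6,"dy":0,"dz":0,"twist":0,"gripper":0},{"dx":6,"dy":0,"dz":0,"twist":0,"gripper":0},{"dx":6,"dy":0,"dz":0,"twist":0,"gripper":0}]'; python3 -m crank '[{"dx":6,"dy":0,"dz":0,"twist":0,"gripper":0},{"dx":6,"dy":0,"dz":0,"twist":0,"gripper":0},{"dx":6,"dy":0,"dz":0,"twist":0,"gripper":0},{"dx":6,"dy":0,"dz":0,"twist":0,"gripper":0},{"dx":6,"dy":0,"dz":0,"twist":0,"gripper":0}]'; python3 -m crank '[{"dx":6,"dy":0,"dz":0,"twist":0,"gripper":0},{"dx":6,"dy":0,"dz":0,"twist":0,"gripper":0},{"dx":6,"dy":0,"dz":0,"twist":0,"gripper":0},{"dx":6,"dy":0,"dz":0,"twist":0,"gripper":0},{"dx":6,"dy":0,"dz":0,"twist":0,"gripper":0}]'; python3 -m crank '[{"dx":6,"dy":0,"dz":0,"twist":0,"gripper":0},{"dx":5,"dy":0,"dz":0,"twist":0,"gripper":0},{"dx":4,"dy":0,"dz":0,"twist":0,"gripper":0},{"dx":3,"dy":0,"dz":0,"twist":0,"gripper":0},{"dx":2,"dy":0,"dz":0,"twist":0,"gripper":0}]'; python3 - <<'E'
from workcell import r,vision
from h import *
st=r.sense(); print(st["clock"],loc(st["position"]),st["wrist_force"]@ey)
for n in("side","top"):
    c=vision.camera(n); im=c["pixels"][:,:,::-1].copy(); q=proj(c,st["position"]+[0,0,-19]); x,y=map(int,q); print(n,x,y)
    s=cv2.resize(im[y-60:y+50,x-70:x+70],None,fx=5,fy=5,interpolation=cv2.INTER_CUBIC)
    cv2.imwrite(f"pics/{n}6.png",s)
E
```

```text
clock: 8.7
position: [580.1, -44.9, 91.3]
tcp_rot: [180.0, -0.0, 106.1]
wrist_force: [1.3, -2.1, 0.4]
grip_width: -0.1
clock: 9.2
position: [571.8, -16.1, 91.3]
tcp_rot: [180.0, 0.0, 106.0]
wrist_force: [1.1, -2.0, 1.1]
grip_width: 0.1
clock: 9.7
position: [563.6, 12.8, 91.3]
tcp_rot: [180.0, -0.0, 106.0]
wrist_force: [1.1, -1.5, 0.7]
grip_width: 0.3
clock: 10.2
position: [558.0, 31.7, 91.2]
tcp_rot: [-180.0, -0.0, 106.1]
wrist_force: [1.8, -1.6, 0.3]
grip_width: -0.1
10.2 [39.9 -4.6 91.2] -2.014388680060811
side 344 208
top 352 176
```

View pics/side6.png

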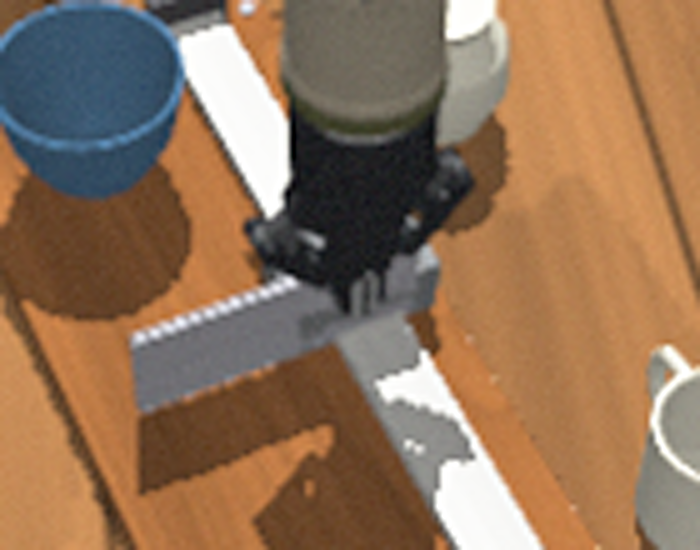

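View pics/top6.png

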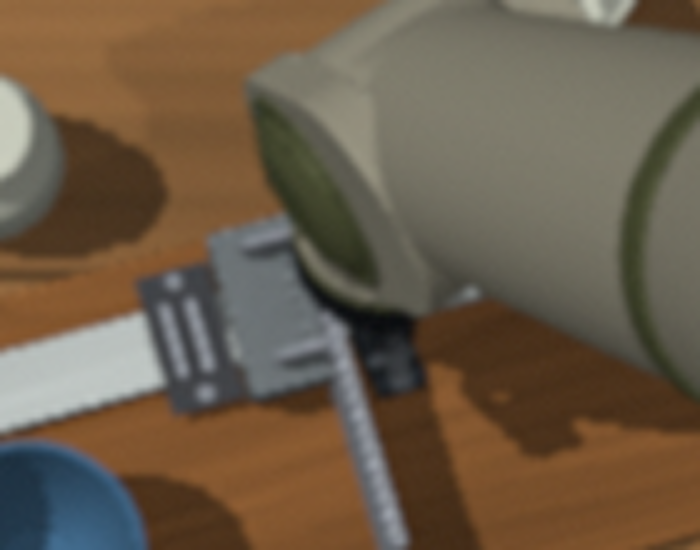

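```bash
python3 - <<'E'
from workcell import r,vision
from h import *
c=vision.camera("top"); st=r.sense(); print(st["clock"],loc(st["position"]),st["wrist_force"]@ey)
q=proj(c,st["position"]+[0,0,-19]); x,y=352,176
T=lambda a,b,z: loc(atz(c,y-60+(b+.5)/5-.5,x-70+(a+.5)/5-.5,z))
print("front edge",T(210,240,66),T(248,398,66),"low",T(200,334,37),"high",T(175,340,37),"plate top",T(333,320,95),T(395,545,95))
E
```

```text
10.35 [39.6 -4.6 91.1] 0.6227257018632203
front edge [94.9 56.1 66. ] [10.  60.1 66. ] low [54.1 73.  37. ] high [54.6 86.6 37. ] plate top [32.1 10.2 95. ] [-84.6  12.8  95. ]
```

```bash
python3 -m crank '[{"dx":2,"dy":0,"dz":0,"twist":0,"gripper":0},{"dx":4,"dy":0,"dz":0,"twist":0,"gripper":0},{"dx":4,"dy":0,"dz":0,"twist":0,"gripper":0},{"dx":4,"dy":0,"dz":0,"twist":0,"gripper":0},{"dx":4,"dy":0,"dz":0,"twist":0,"gripper":0}]'; python3 -m crank '[{"dx":3,"dy":0,"dz":0,"twist":0,"gripper":0},{"dx":2,"dy":0,"dz":0,"twist":0,"gripper":0},{"dx":2,"dy":0,"dz":0,"twist":0,"gripper":0},{"dx":2,"dy":0,"dz":0,"twist":0,"gripper":0},{"dx":2,"dy":0,"dz":0,"twist":0,"gripper":0}]'; python3 - <<'E'
from workcell import r,vision
from h import *
st=r.sense(); print(st["clock"],loc(st["position"]),st["wrist_force"]@ey)
E
```

```text
clock: 10.85
position: [552.6, 49.0, 91.1]
tcp_rot: [-180.0, 0.0, 106.0]
wrist_force: [-0.9, -1.8, -0.8]
grip_width: -0.1
clock: 11.35
position: [550.0, 59.4, 91.2]
tcp_rot: [-180.0, 0.0, 106.0]
wrist_force: [-0.1, -2.4, -0.4]
grip_width: 0.1
11.35 [39.9 24.2 91.2] -2.295985610250467
```

```bash
for i in 1 ; do python3 -m crank '[{"dx":1,"dy":0,"dz":0,"twist":0,"gripper":0},{"dx":1,"dy":0,"dz":0,"twist":0,"gripper":0},{"dx":1,"dy":0,"dz":0,"twist":0,"gripper":0},{"dx":1,"dy":0,"dz":0,"twist":0,"gripper":0}]'; done; python3 -m crank '[{"dx":1,"dy":0,"dz":0,"twist":0,"gripper":0},{"dx":1,"dy":0,"dz":0,"twist":0,"gripper":0}]';python3 -m crank '[{"dx":1,"dy":0,"dz":0,"twist":0,"gripper":0},{"dx":1,"dy":0,"dz":0,"twist":0,"gripper":0}]'; python3 - <<'E'
from workcell import r,vision
from h import *
st=r.sense(); print(st["clock"],loc(st["position"]),st["wrist_force"]@ey)
E
```

```text
clock: 11.75
position: [549.0, 63.2, 91.2]
tcp_rot: [-180.0, 0.0, 106.0]
wrist_force: [-0.7, -1.2, 0.1]
grip_width: 0.2
clock: 11.95
position: [548.4, 65.2, 91.3]
tcp_rot: [180.0, -0.0, 106.0]
wrist_force: [0.3, -2.3, -0.5]
grip_width: 0.1
clock: 12.15
position: [548.0, 66.6, 91.3]
tcp_rot: [-180.0, 0.0, 106.0]
wrist_force: [0.6, -5.9, -0.7]
grip_width: 0.0
12.15 [39.9 31.6 91.3] -5.837631340069084
```

```bash
for i in 1; do python3 -m crank '[{"dx":1,"dy":0,"dz":0,"twist":0,"gripper":0}]'|grep -E "pos|force"; python3 -m crank '[{"dx":1,"dy":0,"dz":0,"twist":0,"gripper":0}]'|grep -E "pos|force"; python3 -m crank '[{"dx":1,"dy":0,"dz":0,"twist":0,"gripper":0}]'|grep -E "pos|force"; done; python3 - <<'E'
from workcell import r
from h import *
st=r.sense(); print(st["clock"],loc(st["position"]),st["wrist_force"]@ey)
E
```

```text
position: [547.9, 66.8, 91.3]
wrist_force: [1.5, -7.4, -0.1]
position: [547.8, 67.1, 91.3]
wrist_force: [2.1, -10.8, -0.1]
position: [547.8, 67.3, 91.3]
wrist_force: [4.8, -12.6, -0.3]
12.45 [39.9 32.4 91.3] -13.39660627697278
```

```bash
python3 - <<'E'
from workcell import r,vision
from h import *
for n in("side","top"):
    st=r.sense(); print(st["clock"],loc(st["position"]),st["wrist_force"]@ey,st["wrist_force"],st["torque"])
    c=vision.camera(n); im=c["pixels"][:,:,::-1].copy(); q=proj(c,st["position"]+[0,0,-19]); x,y=map(int,q); print(n,x,y)
    s=cv2.resize(im[y-60:y+50,x-70:x+70],None,fx=5,fy=5,interpolation=cv2.INTER_CUBIC)
    cv2.imwrite(f"pics/{n}7.png",s)
E
```

```text
12.45 [39.9 32.4 91.3] -13.39660627697278 [  4.82396832 -12.55495376  -0.34676184] [-2.64292539 -0.83486696  0.031101  ]
side 338 199
12.5 [39.9 32.4 91.3] -10.634190104065581 [  3.13355596 -10.16452571   0.1997965 ] [-2.18101301 -0.6425219   0.02987652]
top 338 180
```

View pics/side7.png

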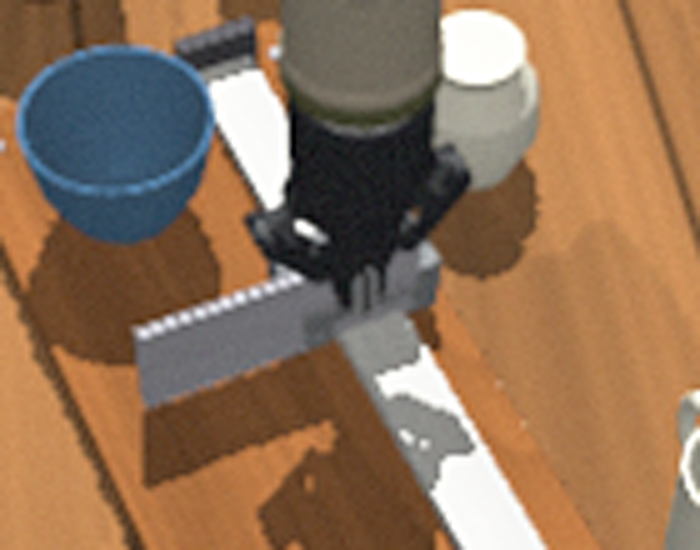

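View pics/top7.png

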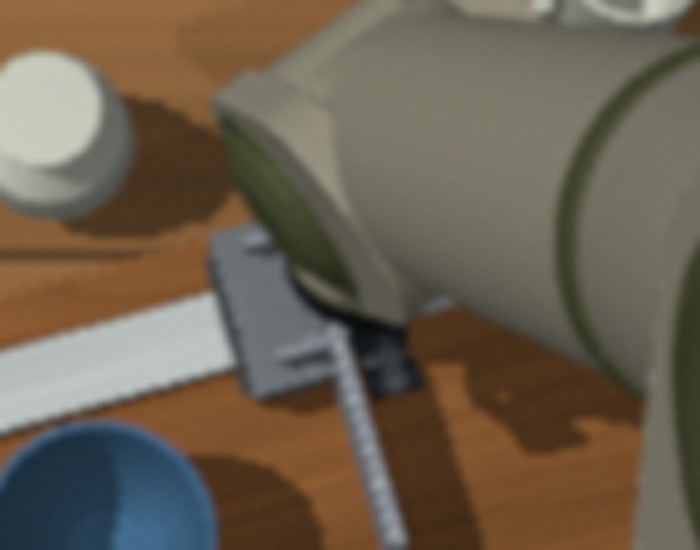

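```bash
for i in 1 2 3; do python3 -m crank '[{"dx":0,"dy":0,"dz":0,"twist":0,"gripper":0}]'|grep -E "pos|force"; done; python3 - <<'E'
from workcell import r
from h import *
st=r.sense(); print(st["clock"],loc(st["position"]),st["wrist_force"]@ey)
E
```

```text
position: [547.7, 67.3, 91.3]
wrist_force: [2.9, -9.9, -0.1]
position: [547.8, 67.3, 91.3]
wrist_force: [3.5, -10.3, -0.8]
position: [547.8, 67.3, 91.3]
wrist_force: [3.2, -10.0, 0.2]
12.85 [39.9 32.4 91.3] -10.530255928413464
```

```bash
python3 -m crank '[{"dx":0.5,"dy":0,"dz":0,"twist":0,"gripper":0}]'|grep -E "pos|force"; python3 -m crank '[{"dx":0.5,"dy":0,"dz":0,"twist":0,"gripper":0}]'|grep -E "pos|force"; python3 -m crank '[{"dx":0,"dy":0,"dz":0,"twist":0,"gripper":0}]'|grep -E "pos|force"
```

```text
position: [547.8, 67.4, 91.3]
wrist_force: [3.8, -13.5, 0.6]
position: [547.7, 67.6, 91.3]
wrist_force: [4.1, -10.9, 0.1]
position: [547.6, 67.9, 91.3]
wrist_force: [3.0, -11.7, -0.8]
```

```bash
python3 -m crank '[{"dx":0.5,"dy":0,"dz":0,"twist":0,"gripper":0}]'|grep -E "pos|force"; python3 -m crank '[{"dx":0.5,"dy":0,"dz":0,"twist":0,"gripper":0}]'|grep -E "pos|force"; python3 -m crank '[{"dx":0,"dy":0,"dz":0,"twist":0,"gripper":0}]'|grep -E "pos|force"
```

```text
position: [547.4, 68.7, 91.3]
wrist_force: [2.3, -8.6, -0.1]
position: [547.0, 69.9, 91.3]
wrist_force: [1.8, -6.5, -0.3]
position: [546.9, 70.5, 91.3]
wrist_force: [1.7, -6.3, -0.0]
```

```bash
python3 -m crank '[{"dx":0,"dy":0,"dz":0,"twist":0,"gripper":0},{"dx":0,"dy":0,"dz":0,"twist":0,"gripper":0}]'|grep -E "pos|force"; python3 -m crank '[{"dx":0.5,"dy":0,"dz":0,"twist":0,"gripper":0},{"dx":0,"dy":0,"dz":0,"twist":0,"gripper":0}]'|grep -E "pos|force";python3 -m crank '[{"dx":0.5,"dy":0,"dz":0,"twist":0,"gripper":0},{"dx":0,"dy":0,"dz":0,"twist":0,"gripper":0}]'|grep -E "pos|force"; python3 - <<'E'
from workcell import r
from h import *
st=r.sense(); print(st["clock"],loc(st["position"]),st["wrist_force"]@ey)
E
```

```text
position: [546.8, 70.7, 91.3]
wrist_force: [1.6, -5.0, 0.1]
position: [546.5, 71.6, 91.3]
wrist_force: [1.3, -5.2, 0.0]
position: [546.2, 73.0, 91.3]
wrist_force: [0.4, -3.0, -0.5]
14.05 [39.9 38.3 91.3] -3.0026363676467764
```

```bash
python3 -m crank '[{"dx":0,"dy":0,"dz":0,"twist":0,"gripper":0},{"dx":0,"dy":0,"dz":0,"twist":0,"gripper":0}]'|grep -E "pos|force"; python3 -m crank '[{"dx":0.5,"dy":0,"dz":0,"twist":0,"gripper":0},{"dx":0,"dy":0,"dz":0,"twist":0,"gripper":0}]'|grep -E "pos|force"; python3 - <<'E'
from workcell import r,vision
from h import *
for n in("side","top"):
    st=r.sense(); print(st["clock"],loc(st["position"]),st["wrist_force"]@ey)
    c=vision.camera(n); im=c["pixels"][:,:,::-1].copy(); q=proj(c,st["position"]+[0,0,-19]); x,y=map(int,q); print(n,x,y)
    s=cv2.resize(im[y-60:y+50,x-70:x+70],None,fx=5,fy=5,interpolation=cv2.INTER_CUBIC)
    cv2.imwrite(f"pics/{n}8.png",s)
E
```

```text
position: [546.1, 73.1, 91.2]
wrist_force: [-0.4, -1.2, -0.2]
position: [546.0, 73.6, 91.2]
wrist_force: [-0.1, -1.3, 0.7]
14.45 [39.9 38.9 91.2] -1.21471064455098
side 337 197
14.5 [39.9 39.  91.3] -1.3793335914731737
top 335 181
```

View pics/top8.png

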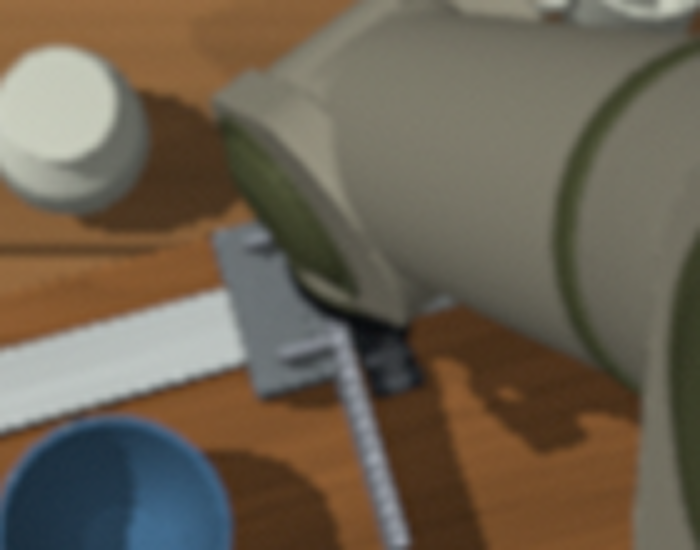

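View pics/side8.png

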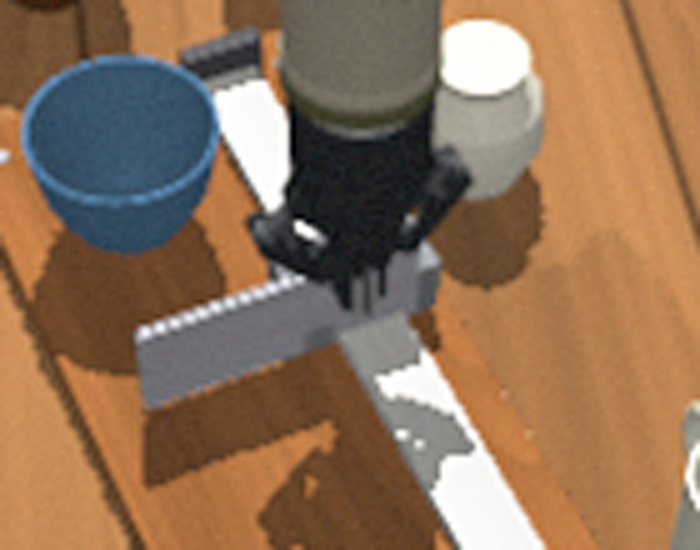

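```bash
for i in 1; do python3 -m crank '[{"dx":0.5,"dy":0,"dz":0,"twist":0,"gripper":0},{"dx":0,"dy":0,"dz":0,"twist":0,"gripper":0}]'|grep -E "pos|force"; python3 -m crank '[{"dx":0.5,"dy":0,"dz":0,"twist":0,"gripper":0},{"dx":0,"dy":0,"dz":0,"twist":0,"gripper":0}]'|grep -E "pos|force"; python3 -m crank '[{"dx":0.5,"dy":0,"dz":0,"twist":0,"gripper":0},{"dx":0,"dy":0,"dz":0,"twist":0,"gripper":0}]'|grep -E "pos|force"; done; python3 - <<'E'
from workcell import r
from h import *
st=r.sense(); print(st["clock"],loc(st["position"]),st["wrist_force"]@ey)
E
```

```text
position: [545.9, 73.9, 91.3]
wrist_force: [-0.9, -1.7, 0.7]
position: [545.8, 74.4, 91.3]
wrist_force: [-0.4, 0.1, 1.6]
position: [545.6, 75.0, 91.2]
wrist_force: [-0.0, -0.5, 0.6]
15.15 [39.9 40.4 91.2] -0.4459126068930053
```

```bash
for i in 1; do python3 -m crank '[{"dx":0.5,"dy":0,"dz":0,"twist":0,"gripper":0},{"dx":0,"dy":0,"dz":0,"twist":0,"gripper":0}]'|grep -E "pos|force"; python3 -m crank '[{"dx":0.5,"dy":0,"dz":0,"twist":0,"gripper":0},{"dx":0,"dy":0,"dz":0,"twist":0,"gripper":0}]'|grep -E "pos|force";  done; python3 - <<'E'
from workcell import r,vision
from h import *
print(loc(r.sense()["position"]))
f=[]
for n in("side","top"):
    st=r.sense(); f.append(st["wrist_force"]@ey)
    c=vision.camera(n); im=c["pixels"][:,:,::-1].copy(); q=proj(c,st["position"]+[0,0,-19]); x,y=map(int,q); print(n,x,y)
    s=cv2.resize(im[y-60:y+50,x-70:x+70],None,fx=5,fy=5,interpolation=cv2.INTER_CUBIC)
    cv2.imwrite(f"pics/{n}9.png",s)
print(f)
E
```

```text
position: [545.5, 75.5, 91.3]
wrist_force: [0.2, -0.1, -0.8]
position: [545.4, 75.9, 91.2]
wrist_force: [0.0, -0.1, 0.6]
[40.  41.4 91.2]
side 337 196
top 335 181
[np.float64(-0.1373679994087904), np.float64(-0.32409819822476726)]
```

View pics/top9.png

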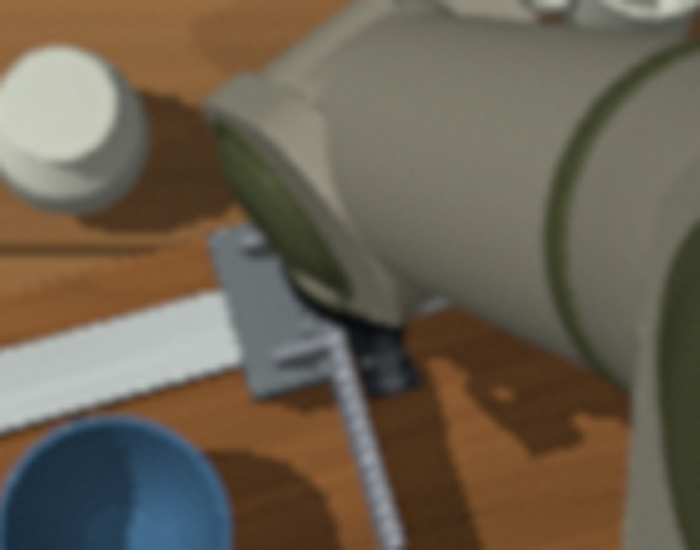

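View pics/side9.png

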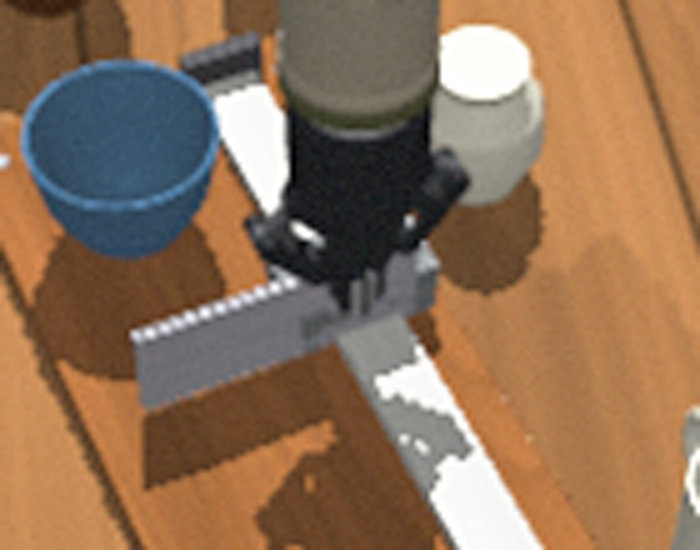

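```bash
python3 -m crank '[{"dx":0.5,"dy":0,"dz":0,"twist":0,"gripper":0},{"dx":0,"dy":0,"dz":0,"twist":0,"gripper":0}]'|grep -E "pos|force"; python3 -m crank '[{"dx":0.5,"dy":0,"dz":0,"twist":0,"gripper":0},{"dx":0,"dy":0,"dz":0,"twist":0,"gripper":0}]'|grep -E "pos|force";  python3 - <<'E'
from workcell import r,vision
from h import *
c=vision.camera("top"); st=r.sense(); print(st["clock"],loc(st["position"]),st["wrist_force"]@ey)
x,y=335,181
T=lambda a,b,z: loc(atz(c,y-60+(b+.5)/5-.5,x-70+(a+.5)/5-.5,z))
print("front edge",T(208,237,66),T(258,398,66))
E
```

```text
position: [545.4, 76.2, 91.3]
wrist_force: [0.6, 0.5, -0.0]
position: [545.2, 76.6, 91.3]
wrist_force: [1.7, -1.5, -0.4]
16.1 [40.  42.  91.3] -2.287861554755017
front edge [ 95.9 102.4  66. ] [  8.1 100.5  66. ]
```

```bash
python3 -m crank '[{"dx":0,"dy":0,"dz":0,"twist":0,"gripper":0}]'|grep -E "pos|force"; python3 -m crank '[{"dx":0.5,"dy":0,"dz":0,"twist":0,"gripper":0},{"dx":0,"dy":0,"dz":0,"twist":0,"gripper":0}]'|grep -E "pos|force"; python3 -m crank '[{"dx":0.5,"dy":0,"dz":0,"twist":0,"gripper":0},{"dx":0,"dy":0,"dz":0,"twist":0,"gripper":0}]'|grep -E "pos|force"
```

```text
position: [545.2, 76.6, 91.3]
wrist_force: [1.4, -1.3, 0.0]
position: [545.0, 77.2, 91.3]
wrist_force: [1.2, -1.7, -0.4]
position: [544.9, 77.7, 91.3]
wrist_force: [1.5, -1.2, -0.3]
```

```bash
python3 -m crank '[{"dx":0.5,"dy":0,"dz":0,"twist":0,"gripper":0},{"dx":0,"dy":0,"dz":0,"twist":0,"gripper":0}]'|grep -E "pos|force"
```

```text
position: [544.9, 77.9, 91.3]
wrist_force: [1.3, -2.5, -0.5]
```

```bash
python3 -m crank '[{"dx":0,"dy":0,"dz":0,"twist":0,"gripper":0}]'|grep -E "pos|force"; python3 - <<'E'
from workcell import r
from h import *
st=r.sense(); print(st["clock"],loc(st["position"]),st["wrist_force"]@ey)
E
```

```text
position: [544.8, 77.9, 91.3]
wrist_force: [1.9, -2.4, 0.0]
16.9 [40.  43.4 91.3] -2.792598806946932
```

```bash
python3 -m crank '[{"dx":0.5,"dy":0,"dz":0,"twist":0,"gripper":0},{"dx":0,"dy":0,"dz":0,"twist":0,"gripper":0}]'|grep -E "pos|force"
```

```text
position: [544.8, 78.1, 91.3]
wrist_force: [2.5, -3.8, 0.1]
```

The force dropped to 0 as the stop snapped ahead. When the fingers caught up, it rose to about 4 N with almost no motion, so the ball is against the high ridge at the far end of the play. I'll back off straight, lift and look.

```bash
python3 -m crank '[{"dx":-2,"dy":0,"dz":0,"twist":0,"gripper":0},{"dx":-6,"dy":0,"dz":0,"twist":0,"gripper":0},{"dx":-15,"dy":0,"dz":0,"twist":0,"gripper":0},{"dx":-25,"dy":0,"dz":0,"twist":0,"gripper":0},{"dx":-30,"dy":0,"dz":-10,"twist":0,"gripper":0}]'; python3 -m crank '[{"dx":-30,"dy":0,"dz":-30,"twist":0,"gripper":0},{"dx":-30,"dy":0,"dz":-40,"twist":0,"gripper":0},{"dx":-35,"dy":0,"dz":-40,"twist":0,"gripper":0},{"dx":-35,"dy":0,"dz":-30,"twist":0,"gripper":0},{"dx":-35,"dy":0,"dz":0,"twist":0,"gripper":0}]'; python3 -m crank '[{"dx":-35,"dy":0,"dz":0,"twist":0,"gripper":0},{"dx":-35,"dy":0,"dz":0,"twist":0,"gripper":0},{"dx":-25,"dy":0,"dz":0,"twist":0,"gripper":0},{"dx":-10,"dy":0,"dz":0,"twist":0,"gripper":0},{"dx":0,"dy":0,"dz":0,"twist":0,"gripper":0}]'; python3 - <<'E'
from workcell import r,vision
from h import *
for n,(r0,r1,c0,c1) in {"side":(110,300,250,450),"top":(90,280,230,480)}.items():
    c=vision.camera(n); cv2.imwrite(f"pics/{n}10.png",cv2.resize(c["pixels"][r0:r1,c0:c1,::-1],None,fx=3,fy=3,interpolation=cv2.INTER_CUBIC))
    for q in("pot_c","mug_c","vase_c","notch"): print(n,q,[(d["location"],round(d["score"],2)) for d in vision.search_frame(n,q)])
print(r.sense()["clock"],r.sense()["wrist_force"])
E
```

```text
clock: 17.6
position: [565.6, 2.8, 100.5]
tcp_rot: [-179.9, -0.0, 106.1]
wrist_force: [0.4, -0.3, -0.1]
grip_width: -0.1
clock: 18.1
position: [612.9, -155.9, 243.6]
tcp_rot: [179.7, 0.2, 106.0]
wrist_force: [0.3, 0.1, -0.5]
grip_width: 0.0
clock: 18.6
position: [639.5, -255.9, 238.3]
tcp_rot: [-180.0, -0.0, 105.9]
wrist_force: [-0.4, -0.2, 0.4]
grip_width: 0.2
side pot_c [([122.0, 225.3], 0.81), ([166.5, 292.4], 0.77), ([162.4, 228.9], 0.64), ([173.5, 354.5], 0.42)]
side mug_c []
side vase_c [([174.2, 358.6], 0.5), ([183.4, 334.7], 0.39)]
side notch []
top pot_c [([224.0, 285.2], 0.97), ([308.7, 177.7], 0.97), ([301.5, 257.1], 0.66), ([239.5, 190.4], 0.59)]
top mug_c [([117.6, 390.3], 0.64), ([148.7, 279.6], 0.22)]
top vase_c [([147.7, 277.9], 0.75)]
top notch []
19.1 [ 0.19762132 -0.48508739  0.71920681]
```

View pics/side10.png

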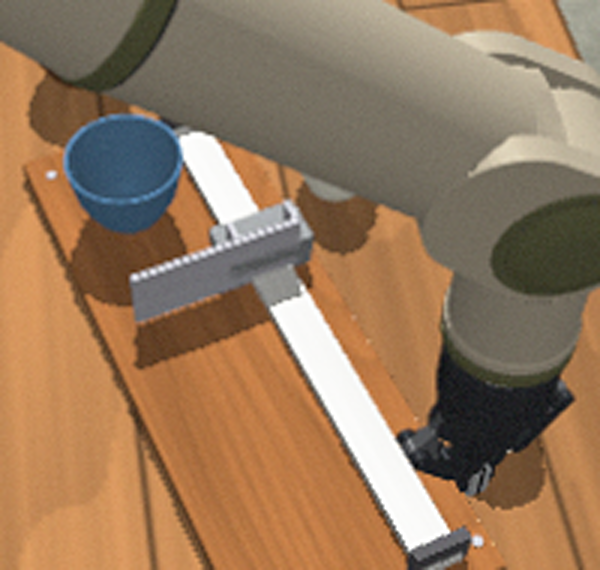

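View pics/top10.png

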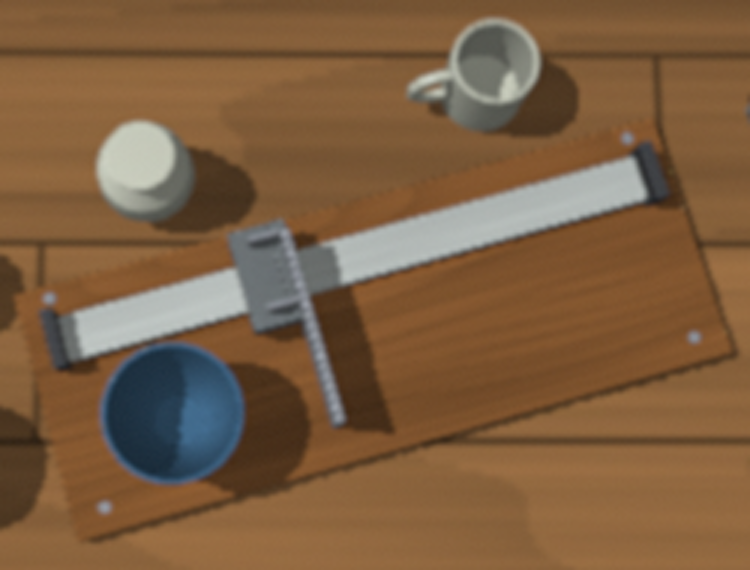

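Bowl, vase and mug are exactly where they stood, at the same pixels as before. As a last check, I'll compare the plate's position with the notch.

```bash
python3 - <<'E'
from workcell import r, vision
from h import *
t=vision.camera("top")
T=lambda x,y,z:loc(atz(t,90+(y+.5)/3-.5,230+(x+.5)/3-.5,z))
A=cv2.imread("pics/top_crop.png");B=cv2.imread("pics/top10.png")
tp=A[150:370,500:590]; m=cv2.minMaxLoc(cv2.matchTemplate(B,tp,cv2.TM_CCOEFF_NORMED)); print(m)
dx,dy=m[3][0]-500,m[3][1]-150
a,b=(T(543,260,95),T(543+dx,260+dy,95)); print("travel",b-a)
print("front edge",T(231,234,66),T(258,330,66),"plate top",T(285,228,95),T(340,422,95))
print("notch ridges start pic low/high",T(273,278,37),T(255,282,37))
print(r.sense()["joint_velocities"].round(2))
E
```

```text
(-0.44106024503707886, 0.8409343957901001, (456, 349), (268, 215))
travel [  0.3 202.1   0. ]
front edge [ 96.4 101.   66. ] [  9.8 101.5  66. ] plate top [82.5 57.1 95. ] [-86.2  58.6  95. ]
notch ridges start pic low/high [54.9 75.3 37. ] [55.8 91.5 37. ]
[ 0.23  0.08  0.01 -0.07 -0.04 -0.02 -0.01]
```

```bash
python3 -m crank '[{"dx":0,"dy":0,"dz":0,"twist":0,"gripper":0},{"dx":0,"dy":0,"dz":0,"twist":0,"gripper":0}]'|grep -E "clock|force"; python3 -c "
from workcell import r
print(r.close_job())"
```

```text
clock: 19.35
wrist_force: [0.8, 0.3, -0.1]
the job is handed in; nothing more can be done
None
```

I pushed the stop about 202 mm along the rail into the catch plate's notch and handed the job in at 19.35 s. I used only the sides of the closed fingertips, on the outer face of the plate. No verdict was reported.

**Push forces:** Sliding took 1.5 to 2 N. The low ridge took more than the 6 to 9 N you gave: about 10.5 N steady, with brief peaks near 14 N. The force then fell to zero as the stop snapped ahead. When the fingers caught up, it rose to about 4 N with almost no further movement, which fits the ball sitting in the notch against the high ridge. I stopped there and backed off.

**Final position:** The pictures put the stop's middle at 76 to 79.5 mm along the board, and the notch at about 79 mm. That is good to only 2 or 3 mm, about the same as the 3 mm allowed, so it agrees but does not prove the fit. The force pattern is the stronger evidence.

**Other checks:** In the top view the bowl, mug and vase stand where they were. The arm hid much of the vase and all of the mug in the last side view. The arm was clear of everything, with only sensor noise on the wrist.

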